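Close the filled parts drawers, open the empty one

TASK

Three small single-drawer boxes stand part open on the bench. With the fingertips, push the two drawers that have parts in them fully shut, and push the empty drawer all the way out by the inside of its front, ready to be filled; any order will do. Nothing is to be picked up: the boxes stay standing where they are, and the loose tools and sleeves around them are left alone.

Things in the scene. Friction and masses are not known exactly. Their poses are not given: they have to be found in the camera images.
- sleeve_box: grey sheet-metal box of the drawer holding five grey 22 x 46 mm tube sleeves, standing upright and fixed in it, loose on rubber feet, about 2 kg; shell 125 mm deep (x) by 100 mm wide (y) by 65 mm high, open only at its front; origin at the centre of its underside on the table, x axis towards its closed back, its front opening 62.5 mm from the origin on the -x side
- sleeve_front (a point): middle of the outer face of the front panel of the drawer holding five grey 22 x 46 mm tube sleeves, standing upright and fixed in it; the panel is 90 mm wide (y), 53 mm high (top edge 26.5 mm above this point, which is 34.5 mm above the table) and 6 mm thick. It moves with the drawer. Site axes: x points level into the box (the way the drawer shuts), y level along the panel, z up
- sleeve_drawer (a joint): slide of the drawer holding five grey 22 x 46 mm tube sleeves, standing upright and fixed in it: 0 = fully shut (front panel standing 3 mm proud of the shell), 0.078 = right out at its stop; value in m; it runs level along the box's own x axis (opens towards -x). Light friction of about 1.5 N plus 6 N s/m, no spring, stays where left
- bolt_box: grey sheet-metal box of the drawer holding seven 36 mm bolts, standing upright and fixed in it, loose on rubber feet, about 2 kg; shell 125 mm deep (x) by 100 mm wide (y) by 65 mm high, open only at its front; origin at the centre of its underside on the table, x axis towards its closed back, its front opening 62.5 mm from the origin on the -x side
- bolt_front (a point): middle of the outer face of the front panel of the drawer holding seven 36 mm bolts, standing upright and fixed in it; the panel is 90 mm wide (y), 53 mm high (top edge 26.5 mm above this point, which is 34.5 mm above the table) and 6 mm thick. It moves with the drawer. Site axes: x points level into the box (the way the drawer shuts), y level along the panel, z up
- bolt_drawer (a joint): slide of the drawer holding seven 36 mm bolts, standing upright and fixed in it: 0 = fully shut (front panel standing 3 mm proud of the shell), 0.078 = right out at its stop; value in m; it runs level along the box's own x axis (opens towards -x). Light friction of about 1.5 N plus 6 N s/m, no spring, stays where left
- empty_box: grey sheet-metal box of the drawer with nothing in it, loose, rubber feet, about 2 kg; shell 125 mm deep (x) by 100 mm wide (y) by 65 mm high, open only at its front; origin at the centre of its underside on the table, x axis towards its closed back, its front opening 62.5 mm from the origin on the -x side
- empty_front (a point): middle of the outer face of the front panel of the drawer with nothing in it; the panel is 90 mm wide (y), 53 mm high (top edge 26.5 mm above this point, which is 34.5 mm above the table) and 6 mm thick. It moves with the drawer. Site axes: x points level into the box (the way the drawer shuts), y level along the panel, z up
- empty_drawer (a joint): slide of the empty drawer, m: 0 = fully shut (front 3 mm proud of the shell), 0.078 = right out at its stop; runs level along the box's x axis, opens towards -x. Friction about 1.5 N, no spring. Inner floor 10.5 mm above the table, inside 85 mm wide; the open gap from the back of the front panel to the shell's front edge is the joint value minus 3 mm
- loose_sleeve_a: loose grey tube sleeve 22 mm across, 46 mm high, standing on the table; origin under its centre; a bystander, to be left alone
- loose_sleeve_b: second loose grey tube sleeve 22 mm across, 46 mm high, standing on the table; origin under its centre; a bystander, to be left alone
- tape_measure: yellow tape measure, 71 x 96 x 37 mm, loose, in front of the vice; origin under its centre; a bystander, to be left alone
- flat_file: flat file with a black handle, 215 mm long, loose at the right edge of the table; origin under its centre; a bystander, to be left alone
- pliers: pliers, 153 mm long, 56 mm wide, 12 mm thick, lying loose on the bench in front of the left crate; origin under its centre; a bystander, to be left alone
- spanner: spanner 166 x 27 x 8 mm, loose at the left of the table; origin under its centre; a bystander, to be left alone

How it is judged (in metres and radians):
At the end, for the whole second after the job is handed in: The sleeve drawer and the bolt drawer are shut to within 4 mm, the empty drawer is out by more than 70 of its 78 mm, and the three boxes stand level, at rest and within 30 mm of where they started (value of joint each of sleeve_drawer, bolt_drawer below 0.004 m and value of joint empty_drawer above 0.07 m and distance of each of sleeve_box, bolt_box, empty_box from where it was at the start of the episode below 0.03 m and angle between each of sleeve_box, bolt_box, empty_box's own z axis and vertical below 0.05 rad and linear speed of each of sleeve_box, bolt_box, empty_box below 0.01 m/s); the robot touches nothing.
It fails at once if a drawer box is shoved more than 30 mm, lifted or tipped (distance of any of sleeve_box, bolt_box, empty_box from where it was at the start of the episode above 0.03 m or height (world z) of any of sleeve_box, bolt_box, empty_box above 0.012 m or angle between any of sleeve_box, bolt_box, empty_box's own z axis and vertical above 0.15 rad).
It fails at once if a bystander (loose sleeve, tape measure, file, pliers or spanner) is moved more than 20 mm or knocked over (distance of any of loose_sleeve_a, loose_sleeve_b, tape_measure, flat_file, pliers, spanner from where it was at the start of the episode above 0.02 m or angle between any of loose_sleeve_a, loose_sleeve_b's own z axis and vertical above 0.3 rad).
It also fails if it takes over 58 s, if anything falls off the work surface, if the arm or the gripper's body presses on something with over 40 N, if the wrist force passes 120 N, or if a joint passes its speed limit or range.

ROBOT

A 6-joint arm with a two-finger parallel gripper is mounted at the origin on a cart in front of the work surface, level with it; the furniture and walls round the work are solid. World frame = base frame: x ahead of the robot, y to its left, z up, the work surface at z = 0. Lengths are in m, angles in degrees, forces in N, time in s.
With the tool pointing down it reaches from about 0.25 to 0.725 m from the base axis. Payload 9.7 kg.
Tool frame: the origin (TCP) lies between the finger pads; the fingertips stand 11 mm ahead of it and the grasp point (between the pads) lies 8 mm behind it; z points along the fingers, x is the direction in which the jaws open and shut, and the axes are right-handed (so a half turn about z gives the same grasp; the last joint's range is limited). The gripper opens to 85 mm and grips with 20 to 120 N. Pads are 22 mm wide; open, the fingers measure 114 mm over their backs; the gripper's body (76 mm by 85 mm) begins 54 mm behind the grasp point. The pads swing forward as they close: fully open they stand 13 mm farther back than shut.
Start: joints at [-71.62, 4.979, 10.078, 95.1, 0, 90], TCP at [0.173, -0.522, 0.242] pointing down, gripper open.
Joint ranges: [-179.16, 179.16], [-48.56, 103.87], [-65.8, 70.77], [-126.05, 130.52], [-82.76, 87.17], [-180, 180]. Speed limits (degrees/s): [127.2, 127.2, 147.25, 180, 180, 180].

INTERFACE

Orientations are given as [roll, pitch, yaw] about the fixed x, y, z axes, in that order (R = Rz(yaw) Ry(pitch) Rx(roll)).
In Python, from workcell import get_obs, camera, job_done, spotter gives the robot as it stands.
- The arm moves only by the tool play_rows, never from a script. Its argument "rows" is a list of rows, each a list of 3 entries, a list of its own where there are three numbers: the closure, from 0 (fully open) to 1 (shut), then the shift along the tool's x, y, z in cm, then the turn, a rotation vector about the tool's x, y, z in degrees. In form: [[claw, [x, y, z], [wx, wy, wz]], ...]. A call has 1 to 12 rows; each row shifts and turns the pose as measured when the row begins, along the tool's axes as they then stand; what a row does not reach is not made up. A row lasts 1/10 s, in which the tool goes at most 50 mm and 8.59 degrees, less where a joint would pass 70% of its speed; a pose out of reach is approached as far as the arm can. A call is refused whole if a number of a shift passes 5 or a number of a turn 8.59, either way. A call with a gripper value outside its range is refused whole. The fingers move at their own pace and stop on an object; "newtons" is the grip in N (left out, the last holds). Time passes only in rows, so rows that do not move let the fingers close. It gives the time, the measured TCP pose, the force and the opening at its end, in the units of the state.
- get_obs(): the state, without advancing time (a new reading comes with each control period).
- camera(name): name is "side" or "top" or "wrist"; returns a dict with "img" (420x560x3 uint8, red, green, blue), "intrinsics" (3x3 intrinsics, pixels), "k1" (the pictures are not rectified: a ray, as slopes to the right and down, at radius r is drawn at 1 + k1 r^2 times it, then the intrinsics apply), "xyz" and "orientation" of the camera in the world. Camera axes: x right, y down, z forward; pixel columns grow to the right and rows downward; lengths in m; the calibration is good to about 2 mm. A picture is of the moment at which its call begins. There is no depth.
- job_done(): hands the job in, once; it reports no verdict.
Trained networks look in a picture, given as the dict that the camera call returned (one of the last four; its "shot" number tells which), for a name from the list of things; names that differ only in an ending like _2 or _b are one class to them, and where a whole thing is asked for, a point or a joint stands for the part that bears it (a point fixed in the world has none). Each returns a list of dicts, best first, with "confidence" (0 to 1); they miss things now and then, are a little off and sometimes report something else, mostly with a low value. They report only what shows in the picture. A call takes as long as a camera call.
- spotter.spot_in(picture, thing): "point" ([x, y, z] in m, in world coordinates, good to about 4 mm: the middle of the surface that is visible of it).
- spotter.trace(picture, thing): "pixels" (420x560 bool, what is visible of it).
The state is a dict: "time": time; "q": joint angles; "qd": joint speeds; "joint_efforts": joint torques, N m; "ee_pos": TCP position; "tcp_rot": TCP orientation; "wrist_force": force on the tool from outside, world axes, zero at the start; "torque": the same for the moment, N m; "opening": finger opening in m.
Only numpy, scipy, OpenCV 4.12 (cv2) and the standard library are available. Lean on these libraries where they do the work, as an engineer would, in place of code of your own. Each camera call takes 0.05 s, during which the arm holds its last target.

## Working session

There is one attempt and no reset: what is moved stays moved. The work goes in short steps, Python scripts to look and compute and a tool call to move; the robot and the scene stay as the last step left them, time stands still between calls to the robot, and variables do not carry over. Pictures are saved under pics/ and viewed, and the job is handed in when it is done.

Besides the shell and the picture viewer there is one more tool, called after "Request:" as name([rows], argument=value, ...), one row to a line, values as JSON. play_rows: Moves the arm, as the interface text tells. Its arguments: {"type":"object","properties":{"rows":{"type":"array","items":{"type":"array"}},"newtons":{"type":"number"}},"required":["rows"]}

```bash
mkdir -p pics; cat > h.py <<'E'
import numpy as np,cv2
from scipy.spatial.transform import Rotation as R
from workcell import get_obs,camera,job_done,spotter
def save(c,n): cv2.imwrite('pics/'+n,c['img'][:,:,::-1])
E
python3 - <<'E'
from h import *
o=get_obs();print({k:np.round(v,3) for k,v in o.items()})
for n in ['side','top','wrist']:
    c=camera(n);save(c,n+'0.png');print(n,c['xyz'],c['orientation'],c['k1'],c['intrinsics'])
E
```

```text
{'time': np.float64(0.0), 'q': array([-7.1620e+01,  5.0120e+00,  1.0033e+01,  9.5098e+01, -1.0000e-03,
        9.0000e+01]), 'qd': array([-0.071, -0.021, -0.054,  0.039,  0.018,  0.023]), 'joint_efforts': array([-1.0000e-03, -5.2039e+01,  4.6481e+01,  1.6000e-02, -0.0000e+00,
        0.0000e+00]), 'ee_pos': array([ 0.173, -0.522,  0.242]), 'tcp_rot': array([ 1.79999e+02,  7.70000e-02, -7.16210e+01]), 'wrist_force': array([ 0.125,  0.462, -0.379]), 'torque': array([ 0.051, -0.045, -0.028]), 'opening': np.float64(0.085)}
side [ 1.952727   -0.34506123  1.19126047] [-127.99533913   -0.54213507   74.60056758] 0.061239133637685426 [[520.51032556   0.         297.38770193]
 [  0.         520.51032556 216.31358151]
 [  0.           0.           1.        ]]
top [0.34270821 0.04928119 1.26452281] [-171.61668631    0.33985019  -90.66570256] 0.02940117594366335 [[379.44128755   0.         284.55881755]
 [  0.         379.44128755 208.65275118]
 [  0.           0.           1.        ]]
wrist [ 0.24947172 -0.49632855  0.37327112] [ 1.61569525e+02  7.62838863e-02 -7.16406069e+01] -0.014367084566803016 [[373.75910185   0.         280.85120116]
 [  0.         373.75910185 209.15851512]
 [  0.           0.           1.        ]]
```

View pics/top0.png

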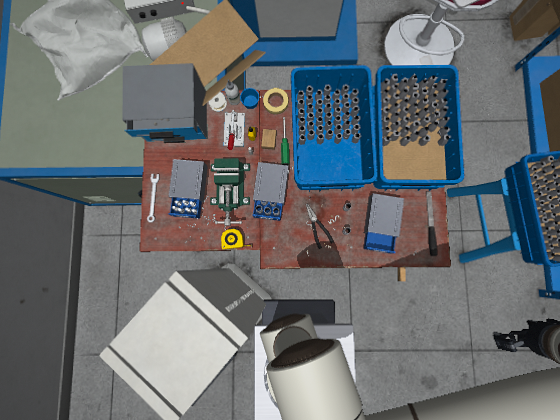

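View pics/side0.png

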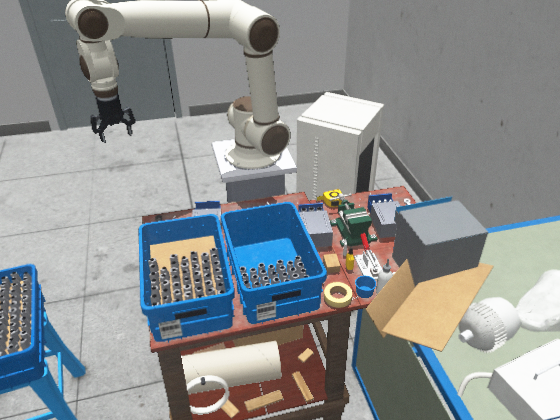

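```bash
python3 - <<'E'
from h import *
for n in ['top','side']:
    c=camera(n)
    print(n)
    for t in ['sleeve_box','sleeve_front','bolt_box','bolt_front','empty_box','empty_front','loose_sleeve_a','tape_measure','pliers','spanner','flat_file']:
        r=spotter.spot_in(c,t)
        print(t,[(np.round(d['point'],3).tolist(),round(float(d['confidence']),2)) for d in r[:4]])
E
```

```text
top
sleeve_box [([0.58, 0.103, 0.067], 0.76)]
sleeve_front [([0.52, 0.118, 0.024], 0.64)]
bolt_box [([0.592, 0.374, 0.069], 0.93), ([0.473, -0.045, 0.011], 0.18)]
bolt_front [([0.53, 0.385, 0.018], 0.7)]
empty_box [([0.47, -0.253, 0.064], 0.65), ([0.52, 0.114, 0.016], 0.44)]
empty_front [([0.412, -0.25, 0.01], 0.56), ([0.532, -0.15, 0.028], 0.38)]
loose_sleeve_a [([0.446, -0.145, 0.029], 0.56), ([0.533, -0.15, 0.028], 0.37)]
tape_measure [([0.419, 0.225, 0.034], 0.69), ([0.412, -0.253, 0.009], 0.69), ([0.593, 0.371, 0.066], 0.6)]
pliers [([0.474, -0.046, 0.009], 0.65), ([0.473, -0.256, 0.061], 0.17)]
spanner [([0.58, 0.499, 0.006], 0.66)]
flat_file [([0.454, -0.428, 0.009], 0.67)]
side
sleeve_box [([0.615, 0.103, 0.064], 0.77)]
sleeve_front [([0.502, 0.112, 0.05], 0.56)]
bolt_box [([0.606, 0.352, 0.06], 0.68), ([0.385, -0.247, 0.046], 0.47)]
bolt_front [([0.616, 0.107, 0.064], 0.65), ([0.508, 0.373, 0.042], 0.47)]
empty_box [([0.433, -0.241, 0.058], 0.55)]
empty_front [([0.507, 0.376, 0.045], 0.65), ([0.389, -0.247, 0.045], 0.47)]
loose_sleeve_a []
tape_measure [([0.431, 0.214, 0.026], 0.66)]
pliers [([0.507, 0.373, 0.044], 0.66)]
spanner []
flat_file []
```

The top view shows the bolt box at px (187,187), the sleeve box at (268,190) beside the vice, and the empty box at (383,222). The loose sleeves are at (348,205) and (347,230). I'll enlarge the three boxes.

```bash
python3 - <<'E'
from h import *
c=camera('top')
im=c['img'][:,:,::-1]
a=cv2.resize(im[145:260,140:300],None,fx=5,fy=5,interpolation=cv2.INTER_CUBIC);cv2.imwrite('pics/a.png',a)
a=cv2.resize(im[175:275,290:450],None,fx=5,fy=5,interpolation=cv2.INTER_CUBIC);cv2.imwrite('pics/b.png',a)
E
```

```text
(no output)
```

View pics/a.png

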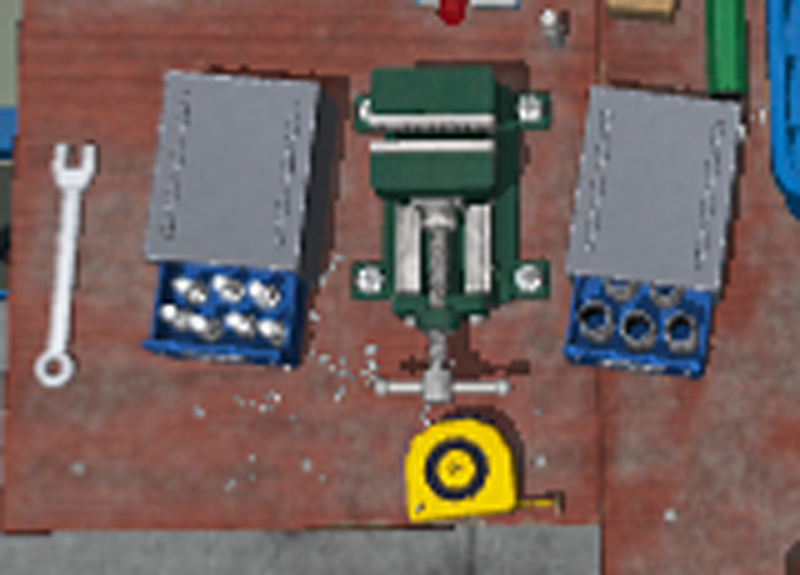

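View pics/b.png

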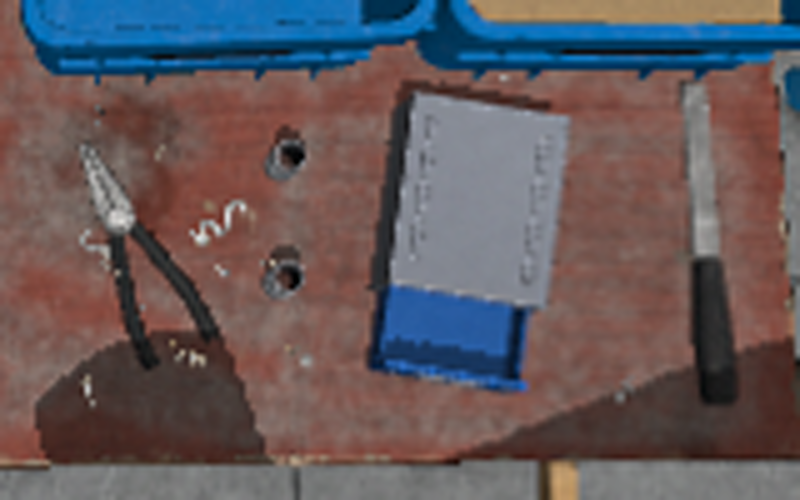

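```bash
cat >> h.py <<'E'
def ray(c,px,z):
    K=c['intrinsics'];d=np.array([(px[0]-K[0,2])/K[0,0],(px[1]-K[1,2])/K[1,1]])
    u=d.copy()
    for _ in range(20): u=d/(1+c['k1']*(u@u))
    v=R.from_euler('xyz',c['orientation'],degrees=True).apply([u[0],u[1],1.])
    p=np.array(c['xyz']);return p+v*(z-p[2])/v[2]
E
python3 - <<'E'
from h import *
c=camera('top')
def go(name,off,top,fr):
    # top: corners back-left, back-right, front-left, front-right
    P=[ray(c,((u+.5)/5-.5+off[0],(v+.5)/5-.5+off[1]),.065)[:2] for u,v in top]
    F=[ray(c,((u+.5)/5-.5+off[0],(v+.5)/5-.5+off[1]),.061)[:2] for u,v in fr]
    P=np.array(P);F=np.array(F)
    ax=(P[0]+P[1]-P[2]-P[3])/2; ay=(P[0]+P[2]-P[1]-P[3])/2
    print(name,'depth',np.linalg.norm(ax),'w',np.linalg.norm(ay),'yaw',np.degrees(np.arctan2(ax[1],ax[0])),np.degrees(np.arctan2(-ay[0],ay[1])),'ctr',P.mean(0))
    axu=ax/np.linalg.norm(ax)
    fm=F.mean(0); print('  front mid',fm,'w',np.linalg.norm(F[0]-F[1]),'dist from ctr',(P.mean(0)-fm)@axu, 'joint~',(P.mean(0)-fm)@axu-62.5e-3-.003)
go('bolt',(140,145),[(166,71),(321,82),(145,260),(302,268)],[(143,348),(300,366)])
go('sleeve',(140,145),[(592,87),(742,102),(567,272),(724,288)],[(564,356),(703,378)])
go('empty',(290,175),[(415,91),(570,117),(390,283),(546,308)],[(370,368),(526,391)])
E
```

```text
bolt depth 0.12415298476305366 w 0.10098954149200966 yaw -4.525608107495892 -4.245121549945793 ctr [0.62193955 0.37060564]
  front mid [0.50043626 0.37626882] w 0.10121403955810963 dist from ctr 0.12157132035101184 joint~ 0.05607132035101184
sleeve depth 0.12300986910617041 w 0.09971088225289272 yaw -6.854875514107438 -6.612442155526143 ctr [0.6073539  0.09757576]
  front mid [0.49069564 0.11308735] w 0.09006922026866945 dist from ctr 0.11767573073495338 joint~ 0.05217573073495338
empty depth 0.12433325284376544 w 0.09895047694459624 yaw -10.038693225691299 -10.203472819250786 ctr [ 0.49707595 -0.26648468]
  front mid [ 0.38348941 -0.24148495] w 0.09807729769575532 dist from ctr 0.11620534872095115 joint~ 0.05070534872095114
```

Request:
play_rows([
  [1,[0,0,0],[0,0,7.1]],
  [1,[0,0,0],[0,0,7.1]],
  [1,[0,0,0],[0,0,7.1]],
  [1,[0,0,0],[0,0,7.1]],
  [1,[0,0,0],[0,0,0]],
], newtons=40)

```text
time: 1.95
ee_pos: [0.1734, -0.5219, 0.2423]
tcp_rot: [-180.0, 0.0, -101.1]
wrist_force: [-0.3, 0.6, -0.1]
opening: 0.0121
```

```bash
cat >> h.py <<'E'
def to(x,y,z,yaw=None):
    o=get_obs();Rm=R.from_euler('xyz',o['tcp_rot'],degrees=True)
    print('t',round(float(o['time']),2),'pos',np.round(o['ee_pos'],4),'rot',np.round(o['tcp_rot'],2),'q',np.round(o['q'],1),'f',np.round(o['wrist_force'],1),'op',round(float(o['opening']),3))
    print(' shift cm',np.round(Rm.inv().apply(np.array([x,y,z])-o['ee_pos'])*100,2))
    if yaw is not None: print(' turn',np.round((Rm.inv()*R.from_euler('xyz',[180,0,yaw],degrees=True)).as_rotvec(degrees=True),2))
E
python3 -c "
from h import *
to(.414,-.252,.2,-100.1)"
```

```text
t 1.95 pos [ 0.1734 -0.5219  0.2423] rot [-180.      0.   -101.06] q [-71.6   5.   10.1  95.1   0.  119.4] f [-0.3  0.6 -0.1] op 0.012
 shift cm [-31.11 -18.43   4.23]
 turn [-0.    0.   -0.96]
```

Request:
play_rows([
  [1,[-3.9,-2.3,0],[0,0,0]],
  [1,[-3.9,-2.3,0],[0,0,0]],
  [1,[-3.9,-2.3,0],[0,0,0]],
  [1,[-3.9,-2.3,0],[0,0,0]],
  [1,[-3.9,-2.3,0],[0,0,0]],
  [1,[-3.9,-2.3,0],[0,0,0]],
  [1,[-3.9,-2.3,0],[0,0,0]],
  [1,[-3.9,-2.3,0],[0,0,0]],
  [1,[0,0,0],[0,0,0]],
])

```text
time: 2.85
ee_pos: [0.4177, -0.2386, 0.2413]
tcp_rot: [-179.9, -0.0, -99.2]
wrist_force: [-0.8, -0.9, -0.5]
opening: -0.0001
```

```bash
python3 -c "
from h import *
to(.414,-.252,.15,-100.1)
c=camera('wrist');save(c,'w1.png');print(c['xyz'],c['orientation'])
c=camera('top');cv2.imwrite('pics/t1.png',cv2.resize(c['img'][175:275,290:450,::-1],None,fx=5,fy=5))
"
```

```text
t 2.85 pos [ 0.4177 -0.2386  0.2413] rot [-179.9    -0.    -99.22] q [-29.8  -4.6   0.4  94.9   0.  159.5] f [-0.8 -0.9 -0.5] op -0.0
 shift cm [1.38 0.16 9.13]
 turn [-0.1  -0.    0.88]
[ 0.49657375 -0.25154425  0.37305092] [ 1.61671104e+02 -7.06646930e-03 -9.92393692e+01]
```

View pics/w1.png

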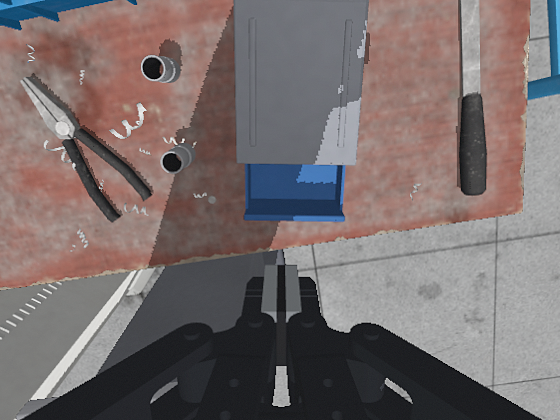

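```bash
python3 -c "
from h import *
c=camera('wrist')
cv2.imwrite('pics/w1z.png',cv2.resize(c['img'][140:240,220:380,::-1],None,fx=5,fy=5,interpolation=cv2.INTER_CUBIC))
for p,z in [((236,163),.065),((357,165),.065),((246,220),.061),((344,222),.061),((250,213),.061),((342,213),.061)]: print(p,np.round(ray(c,p,z),4))
"
```

```text
(236, 163) [ 0.4399 -0.2077  0.065 ]
(357, 165) [ 0.4216 -0.3072  0.065 ]
(246, 220) [ 0.3875 -0.2056  0.061 ]
(344, 222) [ 0.3712 -0.2913  0.061 ]
(250, 213) [ 0.3933 -0.2103  0.061 ]
(342, 213) [ 0.38   -0.2905  0.061 ]
```

View pics/w1z.png

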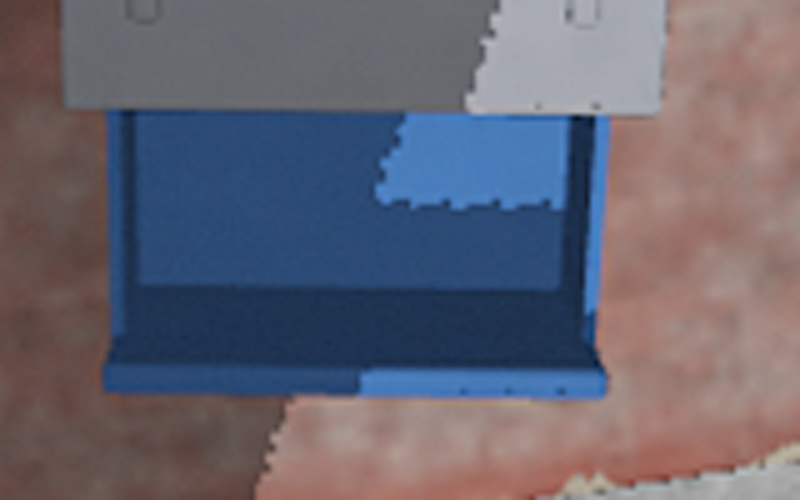

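Request:
play_rows([
  [1,[1.4,0.7,4],[0,0,0.9]],
  [1,[0.2,0,4],[0,0,0]],
  [1,[0,0,2],[0,0,0]],
  [1,[0,0,0],[0,0,0]],
])

```text
time: 3.4
ee_pos: [0.4025, -0.2624, 0.1396]
tcp_rot: [-179.8, -0.2, -100.6]
wrist_force: [0.1, -0.2, 0.1]
opening: 0.0003
```

```bash
python3 -c "
from h import *
to(.409,-.2535,.038,-100.1)
c=camera('wrist');save(c,'w2.png')
"
```

```text
t 3.4 pos [ 0.4025 -0.2624  0.1396] rot [-179.78   -0.19 -100.59] q [-3.300e+01 -5.600e+00 -1.180e+01  8.350e+01 -1.000e-01  1.575e+02] f [ 0.1 -0.2  0.1] op 0.0
 shift cm [-1.02 -0.43 10.16]
 turn [-0.22 -0.19 -0.49]
```

View pics/w2.png

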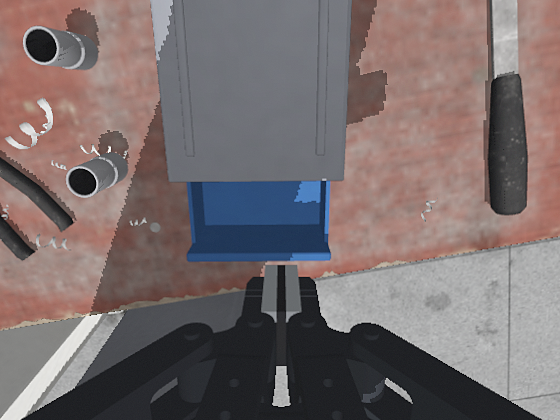

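```bash
python3 -c "
from h import *
c=camera('wrist')
for p,z in [((167,181),.065),((344,181),.065),((187,259),.061),((330,259),.061)]: print(p,np.round(ray(c,p,z),4))
"
```

```text
(167, 181) [ 0.4428 -0.2043  0.065 ]
(344, 181) [ 0.424  -0.3038  0.065 ]
(187, 259) [ 0.3915 -0.2013  0.061 ]
(330, 259) [ 0.3749 -0.2891  0.061 ]
```

Request:
play_rows([
  [1,[-1,-0.5,0],[0,0,-0.5]],
  [1,[0,0,0],[0,0,0]],
])

```text
time: 3.7
ee_pos: [0.4115, -0.2546, 0.1455]
tcp_rot: [-179.4, -0.3, -100.1]
wrist_force: [0.1, 0.9, 0.1]
opening: 0.0001
```

```bash
python3 -c "
from h import *
to(.409,-.2535,.038,-100.1)
"
```

```text
t 3.7 pos [ 0.4115 -0.2546  0.1455] rot [-179.38   -0.34 -100.14] q [-3.170e+01 -5.600e+00 -1.120e+01  8.370e+01 -1.000e-01  1.584e+02] f [0.1 0.9 0.1] op 0.0
 shift cm [-0.13  0.38 10.75]
 turn [-0.62 -0.34 -0.03]
```

Request:
play_rows([
  [1,[-0.2,0,2.5],[-0.6,-0.3,0]],
  [1,[-0.1,0,2.5],[0,0,0]],
  [1,[0,0,2.0],[0,0,0]],
  [1,[0,0,0],[0,0,0]],
])

```text
time: 4.1
ee_pos: [0.4163, -0.2525, 0.0793]
tcp_rot: [-179.5, -0.2, -99.9]
wrist_force: [0.3, -1.1, 0.9]
opening: -0.0002
```

```bash
python3 -c "
from h import *
to(.411,-.251,.038,-100.1)
c=camera('wrist');save(c,'w3.png')
"
```

```text
t 4.1 pos [ 0.4163 -0.2525  0.0793] rot [-179.49   -0.24  -99.93] q [-31.2  -4.2 -17.2  76.5  -0.  158.7] f [ 0.3 -1.1  0.9] op -0.0
 shift cm [-0.08  0.58  4.12]
 turn [-0.51 -0.24  0.17]
```

View pics/w3.png

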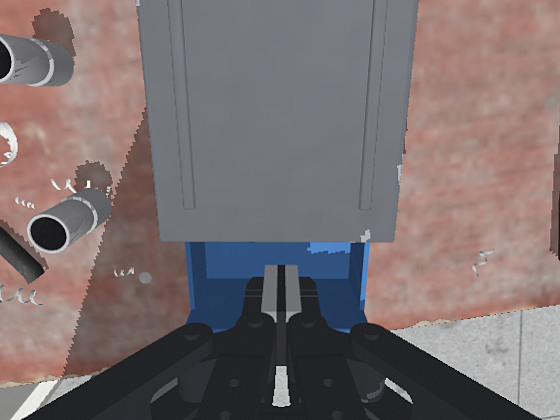

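The tips (px 282,265) sit over the middle of the open drawer. Going down.

Request:
play_rows([
  [1,[0,0.5,0],[-0.5,-0.2,0]],
  [1,[0,0,0.8],[0,0,0]],
  [1,[0,0,0.8],[0,0,0]],
  [1,[0,0,0],[0,0,0]],
])

```text
time: 4.55
ee_pos: [0.4136, -0.2531, 0.0683]
tcp_rot: [-179.6, -0.2, -99.9]
wrist_force: [-0.6, -1.1, -0.3]
opening: 0.0002
```

```bash
python3 -c "
from h import *
to(.411,-.251,.038,-100.1)
"
```

```text
t 4.55 pos [ 0.4136 -0.2531  0.0683] rot [-179.61   -0.19  -99.9 ] q [-31.4  -4.1 -18.3  75.3  -0.  158.5] f [-0.6 -1.1 -0.3] op 0.0
 shift cm [-0.17  0.32  3.03]
 turn [-0.39 -0.19  0.2 ]
```

Request:
play_rows([
  [1,[-0.2,0.3,1.5],[0,0,0]],
  [1,[0,0,1.2],[0,0,0]],
  [1,[0,0,0.8],[0,0,0]],
  [1,[0,0,0.5],[0,0,0]],
  [1,[0,0,0],[0,0,0]],
])

```text
time: 5.05
ee_pos: [0.4119, -0.2512, 0.0271]
tcp_rot: [-179.5, -0.2, -99.9]
wrist_force: [-0.0, 0.9, 0.1]
opening: 0.0002
```

```bash
python3 -c "
from h import *
to(.411,-.251,.038,-100.1)
"
```

```text
t 5.05 pos [ 0.4119 -0.2512  0.0271] rot [-179.52   -0.23  -99.9 ] q [-31.4  -3.3 -22.2  70.6  -0.  158.5] f [-0.   0.9  0.1] op 0.0
 shift cm [-0.    0.08 -1.09]
 turn [-0.48 -0.23  0.2 ]
```

Request:
play_rows([
  [1,[0,0.5,-0.8],[0,0,0]],
  [1,[0,0.8,0],[0,0,0]],
  [1,[0,0.8,0],[0,0,0]],
  [1,[0,0.8,0],[0,0,0]],
  [1,[0,0.6,0],[0,0,0]],
  [1,[0,0.0,0],[0,0,0]],
])

```text
time: 5.65
ee_pos: [0.3751, -0.2451, 0.0372]
tcp_rot: [-179.3, -0.3, -99.9]
wrist_force: [0.0, -1.0, -0.3]
opening: -0.0
```

```bash
python3 -c "
from h import *
to(.372,-.244,.035,-100.1)
c=camera('wrist');save(c,'w4.png')
"
```

```text
t 5.65 pos [ 0.3751 -0.2451  0.0372] rot [-179.34   -0.28  -99.91] q [-33.2  -8.6 -25.9  72.    0.  156.7] f [ 0.  -1.  -0.3] op -0.0
 shift cm [-0.06  0.33  0.22]
 turn [-0.66 -0.28  0.2 ]
```

View pics/w4.png

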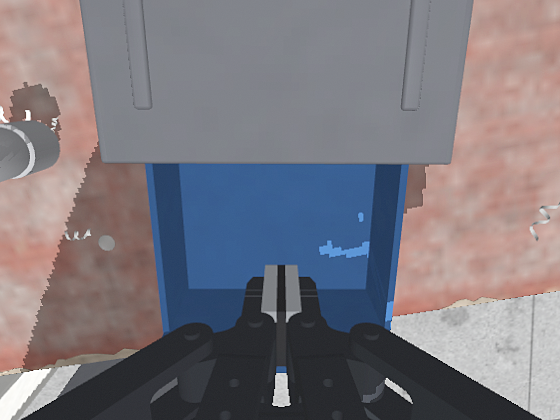

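The drawer is moving out freely; the shell front edge is at row 162 and the fingers bear on the inside of the panel. I'll continue gently until the force rises at the stop.

Request:
play_rows([
  [1,[0,0.3,0],[0,0,0]],
  [1,[0,0.3,0],[0,0,0]],
  [1,[0,0.3,0],[0,0,0]],
])

```text
time: 6.0
ee_pos: [0.3687, -0.2442, 0.0375]
tcp_rot: [-179.0, -0.3, -99.9]
wrist_force: [10.1, -1.5, -6.1]
opening: 0.0004
```

```bash
python3 -c "
from h import *
to(.372,-.244,.035,-100.1)
c=camera('wrist')
cv2.imwrite('pics/w5.png',c['img'][:,:,::-1]);print(c['xyz'])
"
```

```text
t 6.0 pos [ 0.3687 -0.2442  0.0375] rot [-179.03   -0.28  -99.86] q [-3.360e+01 -9.800e+00 -2.690e+01  7.190e+01  1.000e-01  1.563e+02] f [10.1 -1.5 -6.1] op 0.0
 shift cm [-0.08 -0.32  0.25]
 turn [-0.97 -0.28  0.24]
[ 0.44557391 -0.25712124  0.17045464]
```

View pics/w5.png

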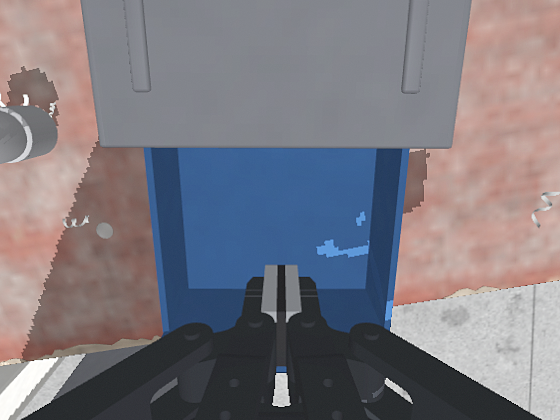

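Force rose to 10 N at x=0.369, where the stop was predicted (~0.370). Backing off and lifting.

Request:
play_rows([
  [1,[0,-1.0,0],[0,0,0]],
  [1,[0,-0.5,0],[0,0,0]],
  [1,[0,0,-2],[0,0,0]],
  [1,[0,0,-4],[0,0,0]],
  [1,[0,0,-4.5],[0,0,0]],
  [1,[0,0,-4],[-0.9,-0.3,0]],
  [1,[0,0,0],[0,0,0]],
])

```text
time: 6.75
ee_pos: [0.3816, -0.2449, 0.1857]
tcp_rot: [179.6, 0.1, -99.8]
wrist_force: [1.0, -0.1, 0.2]
opening: -0.0001
```

```bash
python3 -c "
from h import *
to(.43,.09,.2,-90)
c=camera('wrist');save(c,'w6.png')
for p,z in [((167,181),.065)]: pass
c=camera('top');cv2.imwrite('pics/t6.png',cv2.resize(c['img'][145:275,140:450,::-1],None,fx=2.5,fy=2.5))
"
```

```text
t 6.75 pos [ 0.3816 -0.2449  0.1857] rot [ 1.7957e+02  1.4000e-01 -9.9820e+01] q [-32.7  -8.6  -9.4  89.6  -0.  157.2] f [ 1.  -0.1  0.2] op -0.0
 shift cm [-33.83   0.95  -1.34]
 turn [ 0.41  0.17 -9.82]
```

View pics/w6.png

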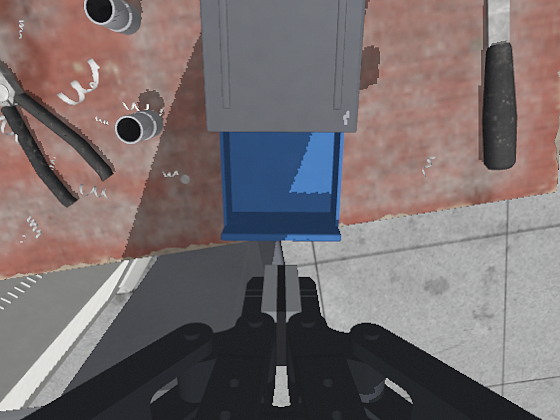

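View pics/t6.png

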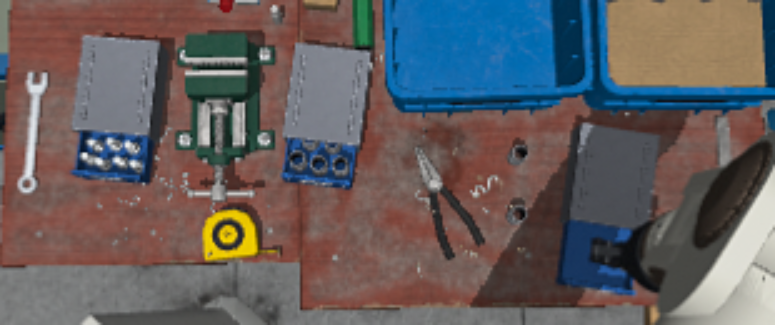

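Request:
play_rows([
  [1,[0,0,-2],[0,0,-8.5]],
  [1,[0,0,-2],[0,0,-8.5]],
  [1,[0,0,-1],[0,0,-8.5]],
  [1,[0,0,0],[0,0,-8.5]],
  [1,[0,0,0],[0,0,-8.5]],
  [1,[0,0,0],[0,0,-8.5]],
  [1,[0,0,0],[0,0,-8.5]],
  [1,[0,0,0],[0,0,-8.5]],
  [1,[0,0,0],[0,0,-8.5]],
  [1,[0,0,0],[0,0,-8.5]],
  [1,[0,0,0],[0,0,-8.5]],
  [1,[0,0,0],[0,0,-8.5]],
])

```text
time: 8.05
ee_pos: [0.3774, -0.2415, 0.2127]
tcp_rot: [-178.6, 2.1, 3.5]
wrist_force: [-0.4, 0.3, 0.3]
opening: -0.0002
```

Request:
play_rows([
  [1,[0,0,0],[0,0,-8.5]],
  [1,[0,0,0],[0,0,-8.5]],
  [1,[0,0,0],[0,0,-8.5]],
  [1,[0,0,0],[0,0,-8.5]],
  [1,[0,0,0],[0,0,-8.5]],
  [1,[0,0,0],[0,0,-8.5]],
  [1,[0,0,0],[0,0,-8.5]],
  [1,[0,0,0],[0,0,-8.5]],
  [1,[0,0,0],[0,0,-8.5]],
  [1,[0,0,0],[0,0,0]],
])

```text
time: 9.05
ee_pos: [0.3734, -0.2384, 0.1947]
tcp_rot: [-176.1, -1.5, 80.9]
wrist_force: [-0.1, 0.4, 0.6]
opening: 0.0001
```

```bash
python3 -c "
from h import *
to(.43,.12,.235,83.2)
"
```

```text
t 9.05 pos [ 0.3734 -0.2384  0.1947] rot [-176.15   -1.48   80.95] q [-32.4  -6.3  -6.5  93.9  -0.2 -23.4] f [-0.1  0.4  0.6] op 0.0
 shift cm [36.37 -0.26 -3.08]
 turn [-3.82 -1.55 -2.2 ]
```

Request:
play_rows([
  [1,[0,0,-3],[-3.8,-1.5,-2.2]],
  [1,[2,0,-2],[0,0,0]],
  [1,[4,0,0],[0,0,0]],
  [1,[4,0,0],[0,0,0]],
  [1,[4,0,0],[0,0,0]],
  [1,[4,0,0],[0,0,0]],
  [1,[4,0,0],[0,0,0]],
  [1,[4,0,0],[0,0,0]],
  [1,[3,0,0],[0,0,0]],
  [1,[0,0,0],[0,0,0]],
])

```text
time: 10.05
ee_pos: [0.4148, 0.0582, 0.2357]
tcp_rot: [-179.2, -0.1, 80.2]
wrist_force: [0.1, -0.5, -0.2]
opening: -0.0002
```

```bash
python3 -c "
from h import *
to(.43,.12,.2,83.2)
"
```

```text
t 10.05 pos [0.4148 0.0582 0.2357] rot [-1.7922e+02 -1.1000e-01  8.0240e+01] q [  7.8 -12.3  -7.   96.    0.3  17.5] f [ 0.1 -0.5 -0.2] op -0.0
 shift cm [6.34 0.5  3.58]
 turn [-0.77 -0.13 -2.96]
```

Request:
play_rows([
  [1,[3,0,1.5],[-0.8,0,-3]],
  [1,[3,0,2],[0,0,0]],
  [1,[0,0,2],[0,0,0]],
  [1,[0,0,2],[0,0,0]],
  [1,[0,0,0],[0,0,0]],
])

```text
time: 10.55
ee_pos: [0.4224, 0.1189, 0.1544]
tcp_rot: [-179.8, 0.1, 82.3]
wrist_force: [0.3, -0.2, 0.3]
opening: 0.0002
```

```bash
python3 -c "
from h import *
to(.43,.12,.14,83.2)
c=camera('wrist');save(c,'w7.png');print(c['xyz'])
"
```

```text
t 10.55 pos [0.4224 0.1189 0.1544] rot [-1.7978e+02  8.0000e-02  8.2330e+01] q [ 15.7 -10.9 -14.9  86.3   0.   23.4] f [ 0.3 -0.2  0.3] op 0.0
 shift cm [0.21 0.74 1.44]
 turn [-0.22  0.07 -0.87]
[0.34160425 0.12979643 0.28629272]
```

View pics/w7.png

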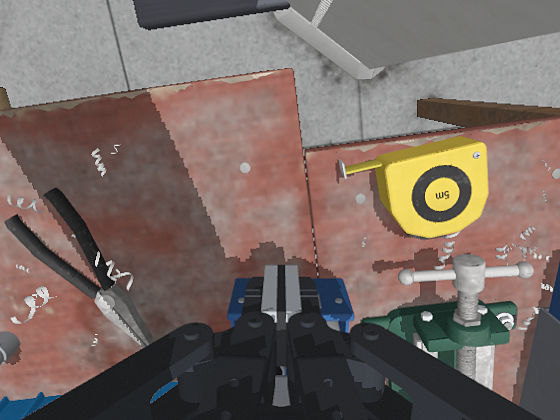

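```bash
python3 -c "
from h import *
c=camera('wrist')
for p,z in [((231,279),.061),((352,280),.061),((342,168),.03),((405,277),.1)]: print(p,np.round(ray(c,p,z),4))
to(.44,.119,.035,83.2)
"
```

```text
(231, 279) [0.4609 0.0792 0.061 ]
(352, 280) [0.4727 0.1608 0.061 ]
(342, 168) [0.4016 0.1647 0.03  ]
(405, 277) [0.4523 0.1852 0.1   ]
t 10.65 pos [0.4235 0.1189 0.1572] rot [-1.7997e+02 -1.0000e-02  8.2360e+01] q [ 15.7 -11.  -14.6  86.4   0.   23.3] f [ 0.3  0.5 -0.9] op 0.0
 shift cm [ 0.23  1.65 12.22]
 turn [-0.03 -0.01 -0.84]
```

```bash
python3 -c "
from h import *
c=camera('wrist')
cv2.imwrite('pics/w7z.png',cv2.resize(c['img'][250:350,210:370,::-1],None,fx=5,fy=5,interpolation=cv2.INTER_CUBIC))
"
```

```text
(no output)
```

View pics/w7z.png

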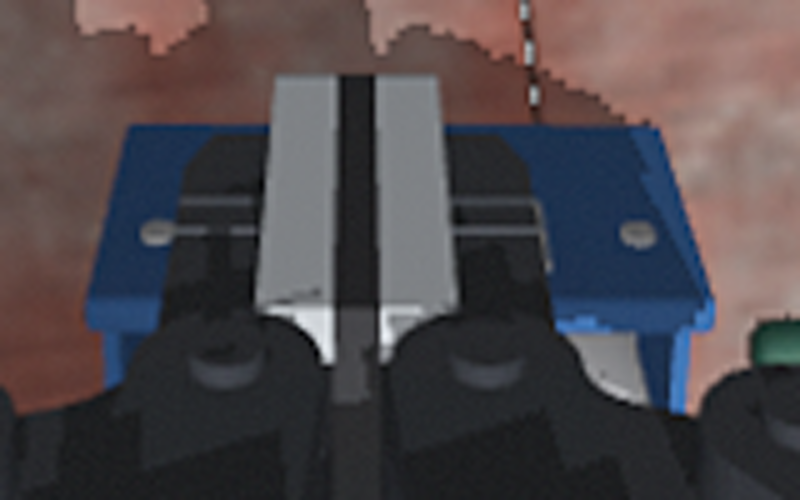

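```bash
python3 -c "
from h import *
c=camera('wrist')
for p,z in [((236,275),.008),((341,275),.008),((227.5,309.5),.061),((352.5,310.5),.061)]: print(p,np.round(ray(c,p,z),4))
"
```

```text
(236, 275) [0.4885 0.0721 0.008 ]
(341, 275) [0.5003 0.16   0.008 ]
(227.5, 309.5) [0.4873 0.0723 0.061 ]
(352.5, 310.5) [0.4999 0.1601 0.061 ]
```

Request:
play_rows([
  [1,[0.2,0.8,2.5],[0,0,-0.8]],
  [1,[0,0.8,3],[0,0,0]],
  [1,[0,0,2.5],[0,0,0]],
  [1,[0,0,1.5],[0,0,0]],
  [1,[0,0,0],[0,0,0]],
])

```text
time: 11.25
ee_pos: [0.4457, 0.1185, 0.0676]
tcp_rot: [179.3, -0.3, 82.9]
wrist_force: [-0.2, 1.0, 0.5]
opening: 0.0
```

```bash
python3 -c "
from h import *
to(.483,.1175,.035,83.2)
to(.531,.107,.035,83.2)
"
```

```text
t 11.25 pos [0.4457 0.1185 0.0676] rot [179.28  -0.3   82.87] q [ 14.9  -7.7 -21.7  75.2   0.   22. ] f [-0.2  1.   0.5] op 0.0
 shift cm [0.34 3.67 3.31]
 turn [ 0.72 -0.3  -0.33]
t 11.25 pos [0.4457 0.1185 0.0676] rot [179.28  -0.3   82.87] q [ 14.9  -7.7 -21.7  75.2   0.   22. ] f [-0.2  1.   0.5] op 0.0
 shift cm [-0.1   8.57  3.37]
 turn [ 0.72 -0.3  -0.33]
```

Request:
play_rows([
  [1,[0.2,0,2],[0.7,-0.3,0]],
  [1,[0,0,1.4],[0,0,0]],
  [1,[0,0,0.5],[0,0,0]],
  [1,[0,1.0,0],[0,0,0]],
  [1,[0,1.0,0],[0,0,0]],
  [1,[0,1.0,0],[0,0,0]],
  [1,[0,1.0,0],[0,0,0]],
  [1,[0,0,0],[0,0,0]],
])

```text
time: 12.05
ee_pos: [0.4928, 0.1154, 0.0311]
tcp_rot: [179.7, -0.1, 82.8]
wrist_force: [-0.7, -0.1, 0.6]
opening: 0.0001
```

```bash
python3 -c "
from h import *
to(.531,.108,.035,83.2)
"
```

```text
t 12.05 pos [0.4928 0.1154 0.0311] rot [ 1.7967e+02 -1.3000e-01  8.2770e+01] q [ 13.2   0.  -18.5  71.1   0.   20.4] f [-0.7 -0.1  0.6] op 0.0
 shift cm [-0.26  3.89 -0.37]
 turn [ 0.33 -0.13 -0.43]
```

Request:
play_rows([
  [1,[-0.1,1.0,-0.3],[0,0,0]],
  [1,[0,1.0,0],[0,0,0]],
  [1,[0,0.7,0],[0,0,0]],
  [1,[0,0.4,0],[0,0,0]],
  [1,[0,0.3,0],[0,0,0]],
])

```text
time: 12.55
ee_pos: [0.5287, 0.1095, 0.0344]
tcp_rot: [179.8, -0.1, 82.8]
wrist_force: [-1.9, -1.5, 0.7]
opening: -0.0002
```

```bash
python3 -c "
from h import *
to(.531,.108,.035,83.2)
"
```

```text
t 12.55 pos [0.5287 0.1095 0.0344] rot [ 1.7976e+02 -1.0000e-01  8.2750e+01] q [ 11.7   4.6 -13.4  71.7   0.   18.9] f [-1.9 -1.5  0.7] op -0.0
 shift cm [-0.12  0.25 -0.06]
 turn [ 0.24 -0.1  -0.45]
```

Request:
play_rows([
  [1,[0,0.3,0],[0,0,0]],
  [1,[0,0.3,0],[0,0,0]],
  [1,[0,0.3,0],[0,0,0]],
])

```text
time: 12.85
ee_pos: [0.5303, 0.1092, 0.0344]
tcp_rot: [-179.3, -0.1, 82.9]
wrist_force: [-19.9, 1.1, 12.0]
opening: 0.0001
```

Force rose to 20 N at x=0.530, where I expected it shut. Backing off and lifting.

Request:
play_rows([
  [1,[0,-1.0,0],[0,0,0]],
  [1,[0,-2.0,0],[0,0,0]],
  [1,[0,-3.0,0],[0.5,0,0]],
  [1,[0,-2,-2],[0,0,0]],
  [1,[0,0,-4],[0,0,0]],
  [1,[0,0,-4],[0,0,0]],
  [1,[0,0,-4],[0,0,0]],
  [1,[0,0,-3],[0,0,0]],
  [1,[0,0,0],[0,0,0]],
])

```text
time: 13.75
ee_pos: [0.4497, 0.1188, 0.2119]
tcp_rot: [-179.1, -0.1, 82.9]
wrist_force: [-0.3, -0.0, -0.5]
opening: -0.0
```

```bash
python3 -c "
from h import *
to(.43,.37,.235,85.6)
c=camera('wrist');save(c,'w8.png')
c=camera('top');cv2.imwrite('pics/t8.png',cv2.resize(c['img'][145:275,140:450,::-1],None,fx=2.5,fy=2.5))
"
```

```text
t 13.75 pos [0.4497 0.1188 0.2119] rot [-1.7906e+02 -1.4000e-01  8.2920e+01] q [14.5 -6.3 -4.5 92.6  0.5 21.6] f [-0.3 -0.  -0.5] op -0.0
 shift cm [24.69 -5.08 -2.17]
 turn [-0.93 -0.16 -2.68]
```

View pics/t8.png

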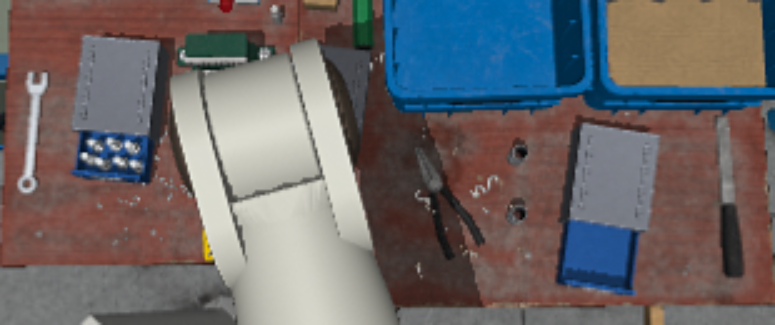

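View pics/w8.png

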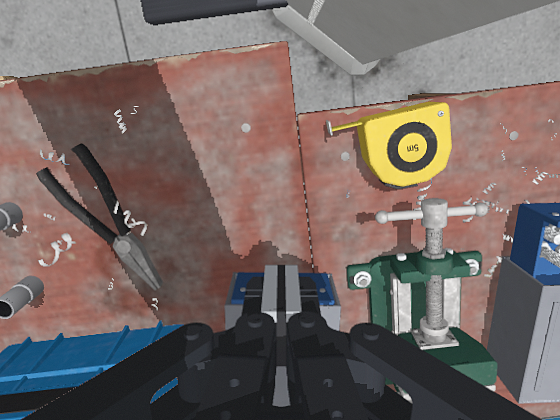

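```bash
python3 -c "
from h import *
def rr(c,p):
    o=np.array(c['xyz']);d=ray(c,p,0.)-o;return o,d/np.linalg.norm(d)
ct=camera('top');cs=camera('side');save(cs,'s8.png');save(ct,'t8f.png')
for a,b in [((178,270),(338,125)),((178,270),(382,105)),((250,310),(300,110)),((250,300),(338,125))]:
    o1,d1=rr(ct,a);o2,d2=rr(cs,b)
    M=np.stack([d1,-d2],1);s=np.linalg.lstsq(M,o2-o1,rcond=None)[0]
    print(a,b,np.round(o1+s[0]*d1,3),np.round(o2+s[1]*d2,3))
"
```

```text
(178, 270) (338, 125) [0.333 0.327 0.282] [0.32  0.27  0.266]
(178, 270) (382, 105) [0.333 0.316 0.322] [0.366 0.416 0.351]
(250, 310) (300, 110) [0.233 0.141 0.301] [0.235 0.147 0.301]
(250, 300) (338, 125) [0.252 0.147 0.245] [0.297 0.279 0.253]
```

View pics/s8.png

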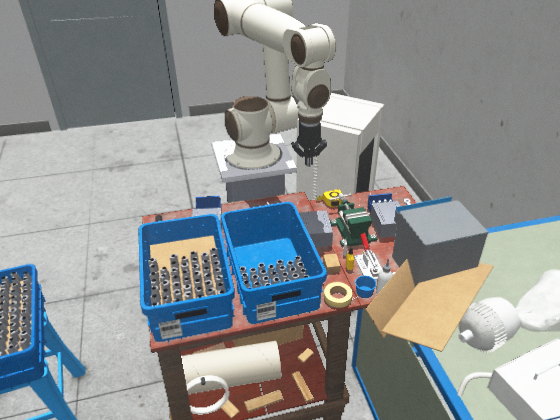

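View pics/t8f.png

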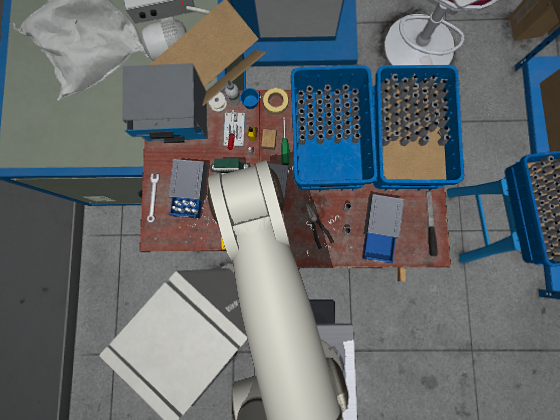

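```bash
python3 -c "
from h import *
from scipy.optimize import least_squares
D=np.array([(5.012,10.03,.5499,.242),(-4.6,.4,.4810,.2413),(-5.6,-11.8,.4805,.1396),(-5.6,-11.2,.4839,.1455),(-4.2,-17.2,.4869,.0793),(-3.3,-22.2,.4825,.0271),(-9.8,-26.9,.4423,.0375),(4.6,-13.4,.5399,.0344),(-12.3,-7,.4188,.2357),(0,-18.5,.5061,.0311),(-6.3,-4.5,.4651,.2119),(-8.6,-9.4,.4534,.1857)])
q2,q3=np.radians(D[:,0]),np.radians(D[:,1])
def f(p):
    A,B,a,b,c,d=p
    return np.r_[A*np.sin(q2+a)+B*np.cos(q3+b)+c-D[:,2], A*np.cos(q2+a)+B*np.sin(q3+b)+d-D[:,3]]
s=least_squares(f,[.4,.4,0,0,.1,0]);print(np.round(s.x,4),np.abs(s.fun).max())
"
```

```text
[ 0.6474  0.5165  0.9014  0.14   -0.5009 -0.2757] 0.022577878050916378
```

```bash
python3 -c "
from h import *
from scipy.optimize import least_squares
D=np.array([(5.012,10.03,.5499,.242),(-4.6,.4,.4810,.2413),(-5.6,-11.8,.4805,.1396),(-5.6,-11.2,.4839,.1455),(-4.2,-17.2,.4869,.0793),(-3.3,-22.2,.4825,.0271),(-9.8,-26.9,.4423,.0375),(4.6,-13.4,.5399,.0344),(-12.3,-7,.4188,.2357),(0,-18.5,.5061,.0311),(-6.3,-4.5,.4651,.2119),(-8.6,-9.4,.4534,.1857)])
q2,q3=np.radians(D[:,0]),np.radians(D[:,1])
for fixa in (0,1):
  def f(p):
    A,B,a,b,c,d=p
    if fixa: a=0
    return np.r_[A*np.sin(q2+a)+B*np.cos(q3-q2+b)+c-D[:,2], A*np.cos(q2+a)+B*np.sin(q3-q2+b)+d-D[:,3]]
  s=least_squares(f,[.4,.4,0,0,.1,0]);x=s.x;print(np.round(x,4),np.abs(s.fun).max())
"
```

```text
[ 0.4201  0.5201 -0.0035  0.102   0.002  -0.2748] 0.0047900508263396535
[ 0.4201  0.5199  0.6879  0.1019  0.0007 -0.2749] 0.0047951576048363975
```

The white cabinet's near corner is at about (0.33, 0.33, z 0.3), so the wrist camera would come close to it at the present yaw. For the bolt drawer I'll turn to yaw -4.5 so the camera sits on the +y side, and push a little higher on the panel.

Request:
play_rows([
  [1,[0,0,-2],[-0.9,0,8.5]],
  [1,[0,0,-1],[0,0,8.5]],
  [1,[0,0,-1],[0,0,8.5]],
  [1,[0,0,0],[0,0,8.5]],
  [1,[0,0,0],[0,0,8.5]],
  [1,[0,0,0],[0,0,8.5]],
  [1,[0,0,0],[0,0,8.5]],
  [1,[0,0,0],[0,0,8.5]],
  [1,[0,0,0],[0,0,8.5]],
  [1,[0,0,0],[0,0,8]],
  [1,[0,0,0],[0,0,0]],
], newtons=100)

```text
time: 15.05
ee_pos: [0.4435, 0.1169, 0.2294]
tcp_rot: [179.4, 1.9, -3.1]
wrist_force: [-0.5, 0.0, -0.6]
opening: 0.0002
```

```bash
python3 -c "
from h import *
to(.465,.38,.245,-4.5)
"
```

```text
t 15.05 pos [0.4435 0.1169 0.2294] rot [179.44   1.88  -3.14] q [ 14.7  -5.8  -2.1  95.7   0.  107.9] f [-0.5  0.  -0.6] op 0.0
 shift cm [  0.65 -26.37  -1.84]
 turn [0.59 1.88 1.37]
```

Request:
play_rows([
  [1,[1,0,-1.8],[0.6,1.9,1.4]],
  [1,[0.4,-3,0],[0,0,0]],
  [1,[0.4,-4,0],[0,0,0]],
  [1,[0.4,-4,0],[0,0,0]],
  [1,[0.4,-4,0],[0,0,0]],
  [1,[0.4,-4,0],[0,0,0]],
  [1,[0,0,0],[0,0,0]],
])

```text
time: 15.75
ee_pos: [0.493, 0.3111, 0.2519]
tcp_rot: [-179.6, -0.7, -3.7]
wrist_force: [0.1, 0.0, -0.5]
opening: -0.0002
```

```bash
python3 -c "
from h import *
to(.465,.38,.2,-4.5)
c=camera('wrist');save(c,'w9.png');print(c['xyz'])
"
```

```text
t 15.75 pos [0.493  0.3111 0.2519] rot [-179.64   -0.71   -3.68] q [ 3.23e+01  9.00e+00  1.56e+01  9.58e+01 -1.00e-01  1.26e+02] f [ 0.1  0.  -0.5] op -0.0
 shift cm [-3.3  -6.66  5.19]
 turn [-0.36 -0.71  0.82]
[0.49551805 0.39137089 0.3840668 ]
```

View pics/w9.png

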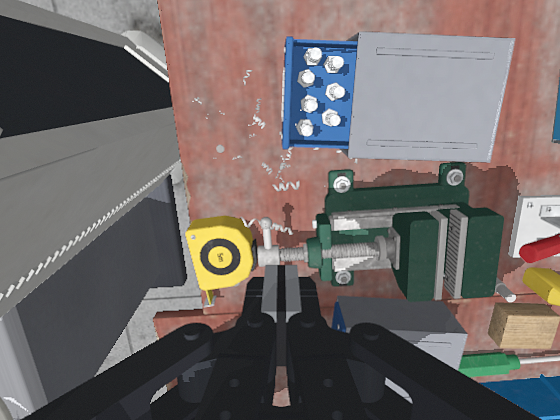

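```bash
python3 -c "
from h import *
c=camera('wrist')
cv2.imwrite('pics/w9z.png',cv2.resize(c['img'][20:170,260:380,::-1],None,fx=4,fy=4,interpolation=cv2.INTER_CUBIC))
for p,z in [((285.5,37.5),.061),((283,149),.061),((358,33),.065),((348.5,157),.065),((185,165),.3),((168,60),.3)]: print(p,np.round(ray(c,p,z),4))
"
```

```text
(285.5, 37.5) [0.5054 0.427  0.061 ]
(283, 149) [0.4978 0.3386 0.061 ]
(358, 33) [0.5623 0.4262 0.065 ]
(348.5, 157) [0.5538 0.3286 0.065 ]
(185, 165) [0.4734 0.3743 0.3   ]
(168, 60) [0.473  0.3968 0.3   ]
```

View pics/w9z.png

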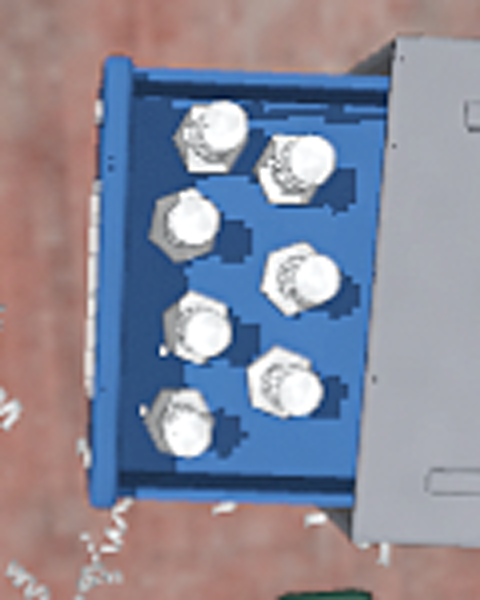

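Request:
play_rows([
  [1,[-1.5,-3,0],[-0.4,-0.7,0.8]],
  [1,[-0.6,-3,0],[0,0,0]],
  [1,[0,-0.5,2],[0,0,0]],
  [1,[0,0,3],[0,0,0]],
  [1,[0,0,3],[0,0,0]],
  [1,[0,0,0],[0,0,0]],
])

```text
time: 16.45
ee_pos: [0.4794, 0.3708, 0.1767]
tcp_rot: [-179.8, -0.5, -4.6]
wrist_force: [-0.4, -0.5, -0.6]
opening: 0.0001
```

```bash
python3 -c "
from h import *
to(.472,.384,.05,-4.5)
c=camera('wrist');save(c,'w10.png');print(c['xyz'])
"
```

```text
t 16.45 pos [0.4794 0.3708 0.1767] rot [-179.77   -0.51   -4.56] q [ 37.8  11.3   9.9  88.   -0.2 132.4] f [-0.4 -0.5 -0.6] op 0.0
 shift cm [-0.95 -1.21 12.66]
 turn [-0.23 -0.51 -0.06]
[0.48368871 0.45122254 0.30862485]
```

View pics/w10.png

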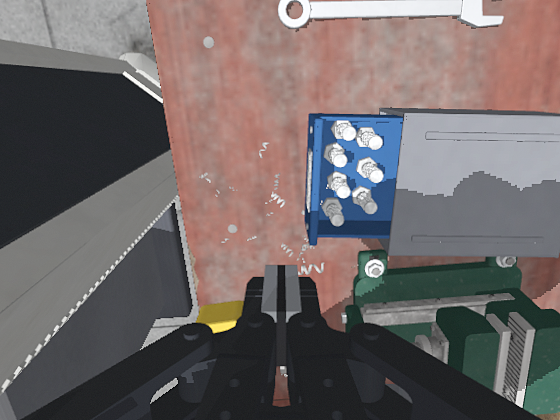

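Request:
play_rows([
  [1,[-0.9,-1.2,1],[0,-0.5,0]],
  [1,[0,0,3],[0,0,0]],
  [1,[0,0,3],[0,0,0]],
  [1,[0,0,2],[0,0,0]],
  [1,[0,0,0],[0,0,0]],
])

```text
time: 17.0
ee_pos: [0.4746, 0.3882, 0.0963]
tcp_rot: [-179.0, -0.6, -4.6]
wrist_force: [-0.0, -0.3, -0.2]
opening: 0.0
```

```bash
python3 -c "
from h import *
to(.472,.384,.05,-4.5)
c=camera('wrist');save(c,'w11.png');print(c['xyz'])
"
```

```text
t 17.0 pos [0.4746 0.3882 0.0963] rot [-179.04   -0.6    -4.63] q [ 39.2  12.1   1.9  78.7   0.3 133.8] f [-0.  -0.3 -0.2] op 0.0
 shift cm [-0.27  0.52  4.62]
 turn [-0.96 -0.61 -0.12]
[0.47862707 0.46696291 0.22926523]
```

View pics/w11.png

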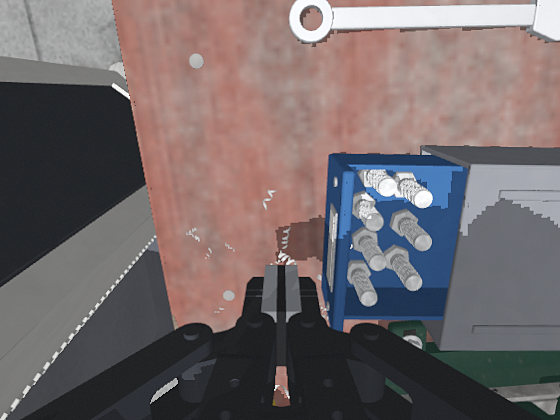

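Request:
play_rows([
  [1,[-0.5,0.5,1],[-0.9,-0.6,0]],
  [1,[0,0,1.5],[0,0,0]],
  [1,[0,0,1.2],[0,0,0]],
  [1,[0,0,0.6],[0,0,0]],
  [1,[0,0,0],[0,0,0]],
])

```text
time: 17.55
ee_pos: [0.471, 0.3858, 0.0564]
tcp_rot: [-179.7, -0.3, -4.6]
wrist_force: [-0.5, 0.8, -0.1]
opening: -0.0002
```

```bash
python3 -c "
from h import *
to(.5405,.379,.05,-4.5)
"
```

```text
t 17.55 pos [0.471  0.3858 0.0564] rot [-179.68   -0.28   -4.61] q [ 39.3  13.   -1.5  75.1   0.  133.9] f [-0.5  0.8 -0.1] op -0.0
 shift cm [6.98 0.13 0.68]
 turn [-0.32 -0.28 -0.1 ]
```

Request:
play_rows([
  [1,[0.5,0.1,0.7],[0,0,0]],
  [1,[1.0,0,0],[0,0,0]],
  [1,[1.0,0,0],[0,0,0]],
  [1,[1.0,0,0],[0,0,0]],
  [1,[1.0,0,0],[0,0,0]],
  [1,[0,0,0],[0,0,0]],
])

```text
time: 18.15
ee_pos: [0.5203, 0.3806, 0.0496]
tcp_rot: [-179.7, -0.3, -4.6]
wrist_force: [-0.1, 0.3, -0.5]
opening: -0.0004
```

```bash
python3 -c "
from h import *
to(.5405,.379,.05,-4.5)
c=camera('wrist');save(c,'w12.png')
"
```

```text
t 18.15 pos [0.5203 0.3806 0.0496] rot [-179.66   -0.28   -4.64] q [3.610e+01 1.800e+01 3.800e+00 7.540e+01 1.000e-01 1.308e+02] f [-0.1  0.3 -0.5] op -0.0
 shift cm [ 2.02 -0.01 -0.03]
 turn [-0.34 -0.28 -0.13]
```

View pics/w12.png

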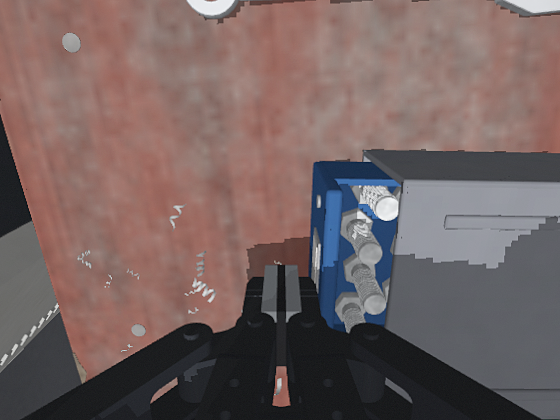

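Request:
play_rows([
  [1,[0.8,0,0],[0,0,0]],
  [1,[0.6,0,0],[0,0,0]],
  [1,[0.4,0,0],[0,0,0]],
  [1,[0.3,0,0],[0,0,0]],
])

```text
time: 18.6
ee_pos: [0.5415, 0.3787, 0.0497]
tcp_rot: [-179.7, -0.2, -4.6]
wrist_force: [-2.4, -1.1, -0.3]
opening: -0.0
```

```bash
python3 -c "
from h import *
to(.5405,.379,.05,-4.5)
"
```

```text
t 18.6 pos [0.5415 0.3787 0.0497] rot [-179.7   -0.2   -4.6] q [3.490e+01 2.030e+01 6.700e+00 7.610e+01 1.000e-01 1.295e+02] f [-2.4 -1.1 -0.3] op -0.0
 shift cm [-0.1  -0.02 -0.03]
 turn [-0.3 -0.2 -0.1]
```

Request:
play_rows([
  [1,[0.3,0,0],[0,0,0]],
  [1,[0.3,0,0],[0,0,0]],
  [1,[0.3,0,0],[0,0,0]],
])

```text
time: 18.9
ee_pos: [0.5426, 0.3786, 0.0498]
tcp_rot: [-179.7, 0.8, -4.4]
wrist_force: [-18.8, -0.9, 7.9]
opening: -0.0002
```

```bash
python3 -c "
from h import *
to(.5405,.379,.05,-4.5)
c=camera('wrist');save(c,'w13.png')
"
```

```text
t 18.9 pos [0.5426 0.3786 0.0498] rot [-179.75    0.77   -4.38] q [ 34.6  21.1   7.9  77.2   0.7 129. ] f [-18.8  -0.9   7.9] op -0.0
 shift cm [-0.21 -0.03 -0.02]
 turn [-0.25  0.77  0.12]
```

View pics/w13.png

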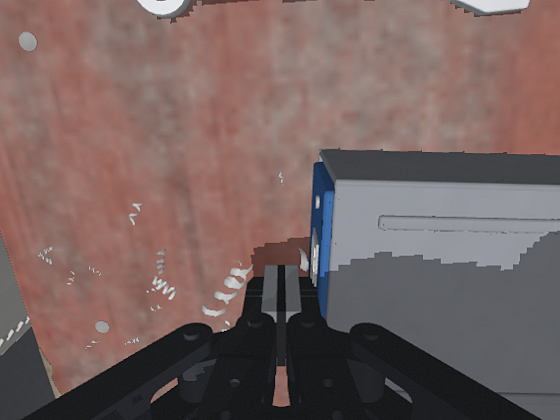

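Force is 19 N and only the panel's 3 mm lip shows beyond the shell (px 325,250), so the bolt drawer is shut. Backing off.

Request:
play_rows([
  [1,[-1,0,0],[0,0,0]],
  [1,[-2,0,0],[0,0,0]],
  [1,[-1.5,0,-1],[0,0,0]],
  [1,[0,0,-4],[0,0.5,0]],
  [1,[0,0,-4],[0,0,0]],
  [1,[0,0,-4],[0,0,0]],
  [1,[0,0,-4],[0,0,0]],
  [1,[0,3,-2],[0,0,0]],
  [1,[0,4,0],[0,0,0]],
  [1,[0,0,0],[0,0,0]],
])

```text
time: 19.95
ee_pos: [0.4911, 0.3112, 0.2487]
tcp_rot: [-179.6, -0.1, -4.1]
wrist_force: [0.4, 1.0, 0.6]
opening: -0.0004
```

```bash
python3 -c "
from h import *
to(.45,.05,.25,-4.5)
c=camera('wrist');save(c,'w14.png');print(c['xyz'])
c=camera('top');cv2.imwrite('pics/t14.png',cv2.resize(c['img'][145:275,140:450,::-1],None,fx=2.5,fy=2.5))
"
```

```text
t 19.95 pos [0.4911 0.3112 0.2487] rot [-1.7962e+02 -1.3000e-01 -4.1400e+00] q [ 32.3   9.2  15.4  95.9   0.2 126.4] f [0.4 1.  0.6] op -0.0
 shift cm [-2.21 26.34 -0.31]
 turn [-0.38 -0.13  0.36]
[0.49561956 0.39124787 0.38084476]
```

View pics/w14.png

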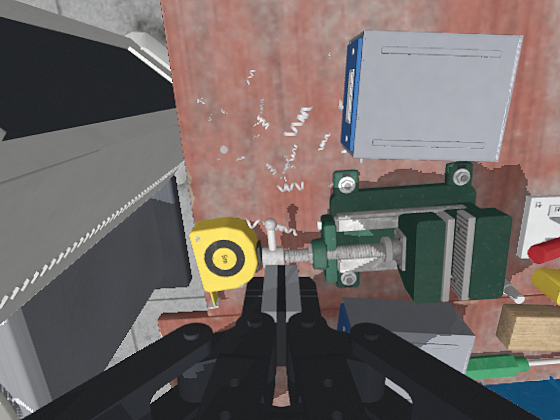

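View pics/t14.png

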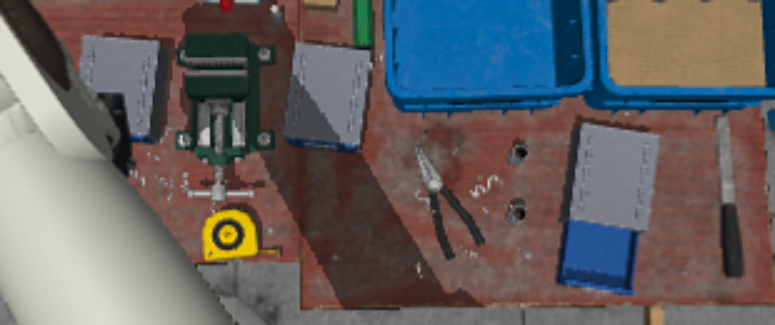

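Both drawers look shut and the empty one is out. I'll look at the sleeve drawer from above to check it more closely.

Request:
play_rows([
  [1,[-0.3,4,0],[0,0,0]],
  [1,[-0.3,4,0],[0,0,0]],
  [1,[-0.3,4,0],[0,0,0]],
  [1,[-0.3,4,0],[0,0,0]],
  [1,[-0.3,4,0],[0,0,0]],
  [1,[0,4,0],[0,0,0]],
  [1,[0,0,0],[0,0,0]],
])

```text
time: 20.75
ee_pos: [0.4595, 0.0735, 0.2411]
tcp_rot: [-179.7, 0.0, -3.6]
wrist_force: [0.5, 0.3, 0.4]
opening: -0.0001
```

```bash
python3 -c "
from h import *
to(.45,-.3,.25,-4.5)
c=camera('wrist');save(c,'w15.png');print(c['xyz'])
c=camera('top');cv2.imwrite('pics/t15.png',cv2.resize(c['img'][145:275,140:450,::-1],None,fx=2.5,fy=2.5))
cv2.imwrite('pics/t15b.png',cv2.resize(c['img'][175:275,290:450,::-1],None,fx=5,fy=5,interpolation=cv2.INTER_CUBIC))
cv2.imwrite('pics/t15a.png',cv2.resize(c['img'][145:260,140:300,::-1],None,fx=5,fy=5,interpolation=cv2.INTER_CUBIC))
"
```

```text
t 20.75 pos [0.4595 0.0735 0.2411] rot [-1.7965e+02  4.0000e-02 -3.6000e+00] q [  8.9  -6.6  -1.5  95.1   0.3 102.5] f [0.5 0.3 0.4] op -0.0
 shift cm [ 1.4  37.33 -1.12]
 turn [-0.35  0.05  0.9 ]
[0.46374268 0.15363099 0.37318313]
```

View pics/w15.png

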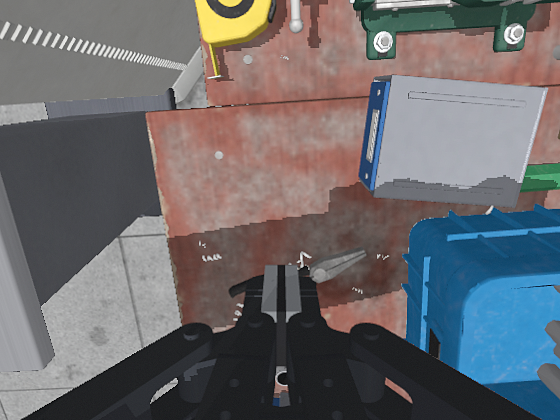

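View pics/t15a.png

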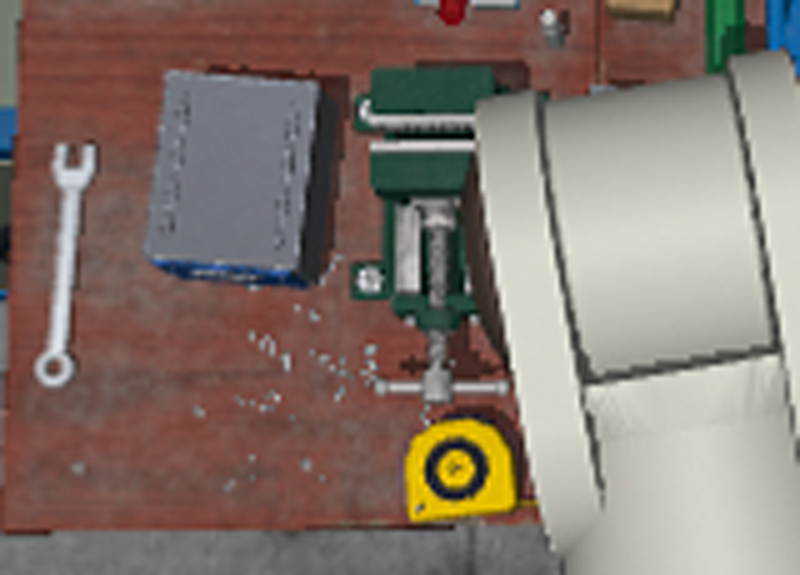

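View pics/t15b.png

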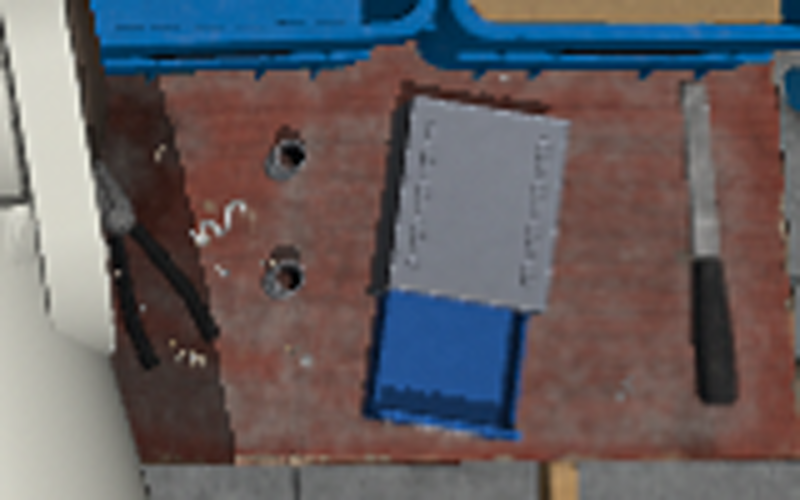

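```bash
python3 -c "
from h import *
c=camera('wrist')
cv2.imwrite('pics/w15z.png',cv2.resize(c['img'][65:215,350:450,::-1],None,fx=4,fy=4,interpolation=cv2.INTER_CUBIC))
t=camera('top')
g=lambda u,v,z:ray(t,((u+.5)/5-.5+290,(v+.5)/5-.5+175),z)
S=(g(387,287,.065)+g(545,311,.065))/2;B=(g(415,93,.065)+g(570,119,.065))/2
F=(g(365,416,.061)+g(518,439,.061))/2
a=(B-S)[:2];a/=np.linalg.norm(a);print('ctr',(S+B)/2,'joint',(S-F)[:2]@a-.003, ((S+B)/2-F)[:2]@a-.0655)
"
```

```text
ctr [ 0.49532928 -0.26576906  0.065     ] joint 0.0790039893430656 0.0792269302088428
```

View pics/w15z.png

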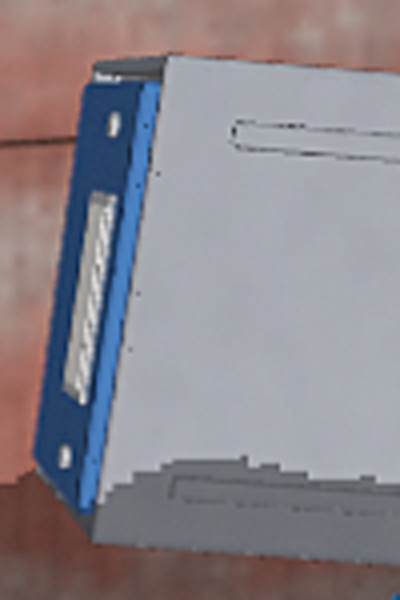

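```bash
python3 -c "
from h import *
print(job_done())"
```

```text
the job is handed in; nothing more can be done
None
```

I shut the sleeve and bolt drawers and pushed the empty drawer out to its stop, then handed the job in at about 21 s of the 58 s. The hand-in gives no verdict.

| Drawer | Force at the stop | Last check |
|---|---|---|
| Empty | about 10 N | Measured out by about 79 mm in the top view (stop is at 78 mm). The box centre reads about 2 mm from where it started, which is within measuring error. |
| Sleeve | about 20 N | It stopped within 1 mm of where I expected it shut. About 3.5–4 mm of the front panel shows in front of the shell, against 3 mm when fully shut. |
| Bolt | about 19 N | It stopped 2 mm past where I expected it shut, and only the panel's small lip shows. |

- **Bystanders:** the tape measure, file, spanner, pliers and loose sleeves look unmoved in the last pictures, though the arm hid part of the pliers in the top view.
- **Arm:** it was clear of everything at hand-in, at a height of 0.24 m.
- **Not measured:** I did not re-measure how far the sleeve and bolt boxes moved. In the pictures they stand where they did.
- **Reading that disagreed:** my first wrist-camera reading of the sleeve front was about 25 mm off the top view, because I had picked the wrong edge. I corrected it before pushing.

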